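# Close the winged tablet crusher in its bracing stand

### The arm

A 6-joint arm with a two-finger parallel gripper is mounted at the origin on a cart in front of the work surface, level with it; the furniture and walls round the work are solid. World frame = base frame: x ahead of the robot, y to its left, z up, the work surface at z = 0. Lengths are in m, angles in degrees, forces in N, time in s.
With the tool pointing down it reaches from about 0.225 to 0.725 m from the base axis. Payload 3.1 kg.
Tool frame: the origin (TCP) lies midway between the tips of the shut fingers; the grasp point (between the pads) lies 19 mm behind it (arm.grip_depth is the distance from the TCP to the grasp point, in m); y points along the fingers, z is the direction in which the jaws open and shut, and the axes are right-handed (so a half turn about y gives the same grasp; the last joint's range is limited). The gripper opens to 85 mm and grips with 20 to 120 N. Pads are 22 mm wide; open, the fingers measure 114 mm over their backs; the gripper's body (76 mm by 85 mm) begins 54 mm behind the grasp point. The pads swing forward as they close: fully open they stand 13 mm farther back than shut.
Start: joints at [-82.781, 2.75, 5.684, 92.934, 0, 82.678], TCP at [0.132, -0.508, 0.201] pointing down, gripper open.
Joint ranges: [-166.93, 166.93], [-56.73, 111.36], [-69.38, 81.34], [-121.58, 131.49], [-85.45, 84.26], [-180, 180]. Speed limits (degrees/s): [159.86, 159.86, 180, 180, 180, 180].

### API

Orientations are given as a 3x3 rotation matrix whose columns are the frame's x, y, z axes.
In Python, from workcell import arm gives the robot as it stands. The module is installed in compiled form; this text tells all that it offers. Calls block until the motion is done:
- arm.goto(position, orientation): joint-space move of the TCP to a pose.
- arm.movel(position, ori=None, v=0.15, threshold=None): straight line of the TCP; ori=None keeps the orientation; v is the mean speed in m/s. With threshold (N) it stops when the force on the tool has changed by that much, and returns True; else False.
- arm.goto_joints(angles): joint-space move.
- arm.gripper_open() and arm.grab(): open the fingers fully, or close them until they stop; the grip force is fixed at half the most.
- arm.pause(seconds).
- arm.inverse_kinematics(position, orientation): joint angles nearest the present ones, or None.
- arm.state(): the state.
- arm.capture(name): name is "scene" or "top" or "wrist"; returns (picture, depth): 384x512x3 uint8, blue, green, red; 384x512 float32, m along the optical axis (not along the pixel's ray), 0 where there is no reading.
- arm.camera_params(name): a dict with "vertical_fov" (degrees; the focal length in pixels is half the picture's height over the tangent of half this angle, whatever the lens; pixels are square), "cx", "cy" (the principal point, pixels), "world_from_camera" (4x4, takes a point from camera to world coordinates). Camera axes: x right, y down, z forward; pixel columns grow to the right and rows downward; lengths in m; the calibration is good to about 2 mm. The wrist camera is an equidistant fisheye: a pixel r from the principal point sees the ray r / f radians off the axis. A picture is of the moment at which its call begins: read the wrist's pose just before it. camera_params takes no time and is no camera call; for the wrist camera it gives the pose at the moment of the call.
A pose or a line that the arm cannot do raises arm.MotionError and nothing moves.
- arm.close_job(): hands the job in, once; it reports no verdict.
The state is a dict: "clock": time; "qpos": joint angles; "qvel": joint speeds; "effort": joint torques, N m; "tool_pos": TCP position; "eef_rot": TCP orientation; "force": force on the tool from outside, world axes, zero at the start; "wrist_torque": the same for the moment, N m; "gripper_width": finger opening in m.
Only numpy, scipy, OpenCV 4.12 (cv2) and the standard library are available. Lean on these libraries where they do the work, as an engineer would, in place of code of your own. Each camera call takes 0.05 s, during which the arm holds its last target.

### The job

Stand the winged tablet crusher upright on the plate of the four-post stand, with one wing between each pair of posts, while its cap is still open; only then turn its cap clockwise (seen from above) until it stops. The crusher simply spins along with its cap unless the posts hold its wings. Leave it standing there closed, and leave the plain jar without wings where it is.

Things in the scene. Friction and masses are not known exactly. Their poses are not given: they have to be found in the camera images.
- crusher: Tablet crusher, 0.25 kg, loose: aluminium cup 40 mm in diameter, round grey plastic cap on top, 44 mm in diameter, from 51 to 81 mm above the underside; carry it by the cap. Low on it two wings: a bar 124 mm tip to tip along its y axis, 14 mm wide, 6 to 16 mm above the underside; both ways round alike. Origin: centre of the underside; z up. Unless the wings are held, cup and cap turn together.
- crusher_cap (a joint): Turn of the cap relative to the cup, rad: 0 open (starts at 0 to 0.15), grows clockwise seen from above, stops at 0.80, closed. Friction about 0.1 N m; it stays where left. In the stand the cup first turns along by up to 0.5 rad until its wings bear on the posts: 1.35 rad of hand turn closes it from any start; past the stop the cap slips in the fingers.
- brace: Bracing stand, fixed: dark steel plate 84 mm (its x) by 150 mm (its y), 8 mm thick, with four steel posts 12 mm in diameter, tops 42 mm above the table, axes at x = +-24, y = +-44 mm. So a lane 36 mm wide runs along its y axis between the posts for the wings, the cup in the middle. Origin: centre of the plate's underside, on the table; z up. The crusher's underside rests 8 mm above it.
- plain_jar: Plain jar with the same cup and cap as the crusher but no wings and a round foot 52 mm in diameter; 81 mm high, loose, not to be used. Origin: centre of the underside; z up.
There are look-alikes about, which are no part of the job. What is shaped like the crusher but yellow is not meant.

How it is judged (in metres and radians):
On the way, in this order (a step that is already met when the one before it is completed fails the run):
1. the crusher stands on the plate with its wings between the posts, its cap still open (x of crusher in the frame of brace between -0.015 and 0.015 m and y of crusher in the frame of brace between -0.02 and 0.02 m and z of crusher in the frame of brace between 0.004 and 0.014 m and angle between crusher's own z axis and vertical below 0.17 rad and angle between the y axis of crusher and the y axis of brace, either way round below 0.5 rad and value of joint crusher_cap below 0.4 rad), for 0.2 s.
2. the cap is turned closed while the crusher stands in the stand (x of crusher in the frame of brace between -0.015 and 0.015 m and y of crusher in the frame of brace between -0.02 and 0.02 m and z of crusher in the frame of brace between 0.004 and 0.014 m and angle between crusher's own z axis and vertical below 0.17 rad and angle between the y axis of crusher and the y axis of brace, either way round below 0.5 rad and value of joint crusher_cap above 0.62 rad), for 0.2 s.
At the end, for the whole second after the job is handed in: The crusher stands at rest on the stand's plate (underside 4 to 14 mm up), upright within 10 degrees, wings along the lane between the posts, centre within 15 mm of the stand's centre across and 20 mm along the lane, its cap within 10 degrees of its stop (above 0.62 of 0.80 rad) (all of step 2 and linear speed of crusher below 0.02 m/s); the robot touches nothing.
It fails at once if the plain jar is moved by more than 40 mm (distance of plain_jar from where it was at the start of the episode above 0.04 m).
It also fails if it takes over 42 s, if anything falls off the work surface, if the arm or the gripper's body presses on something with over 40 N, if the wrist force passes 120 N, or if a joint passes its speed limit or range.

## Working session

There is one attempt and no reset: what is moved stays moved. The work goes in short steps, each a Python script; the robot and the scene stay as the last script left them, time stands still between calls to the robot, and variables do not carry over. Pictures are saved under pics/ and viewed, and the job is handed in when it is done.

```bash
mkdir -p pics; cat > h.py <<'E'
import numpy as np, cv2
from workcell import arm
def cap(n,fn):
    P=arm.camera_params(n); im,d=arm.capture(n)
    cv2.imwrite(f'pics/{fn}.png',im); np.savez(f'pics/{fn}.npz',im=im,d=d,T=P['world_from_camera'],f=192/np.tan(np.radians(P['vertical_fov']/2)),cx=P['cx'],cy=P['cy'])
    return im,d,P
def load(fn): return np.load(f'pics/{fn}.npz')
def rays(D,uv):
    uv=np.atleast_2d(np.asarray(uv,float)); 
    r=np.c_[(uv[:,0]-D['cx'])/D['f'],(uv[:,1]-D['cy'])/D['f'],np.ones(len(uv))]
    return D['T'][:3,3], r@D['T'][:3,:3].T
def onplane(D,uv,z):
    o,r=rays(D,uv); return o+r*((z-o[2])/r[:,2])[:,None]
def cloud(D):
    v,u=np.mgrid[:384,:512]; o,r=rays(D,np.c_[u.ravel(),v.ravel()])
    return (o+r*D['d'].reshape(-1,1)).reshape(384,512,3)
E
python3 - <<'E'
from h import *
for n in ('scene','top'):
    im,d,P=cap(n,n+'0'); print(n,P['world_from_camera'].round(3).tolist(),P['vertical_fov'])
print(arm.state()['clock'],arm.state()['gripper_width'])
E
```

```text
scene [[-0.718, -0.443, 0.537, 0.095], [-0.696, 0.469, -0.544, 0.536], [-0.011, -0.764, -0.645, 0.648], [0.0, 0.0, 0.0, 1.0]] 50.4773260636002
top [[0.014, -0.99, 0.143, 0.428], [-0.999, -0.018, -0.033, 0.07], [0.035, -0.142, -0.989, 1.051], [0.0, 0.0, 0.0, 1.0]] 52.62073365405823
0.1 0.08536953767840887
```

View pics/scene0.png

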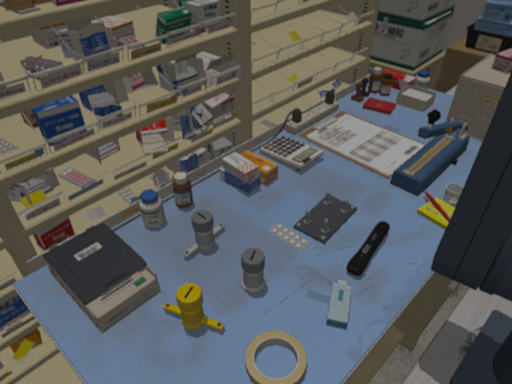

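View pics/top0.png

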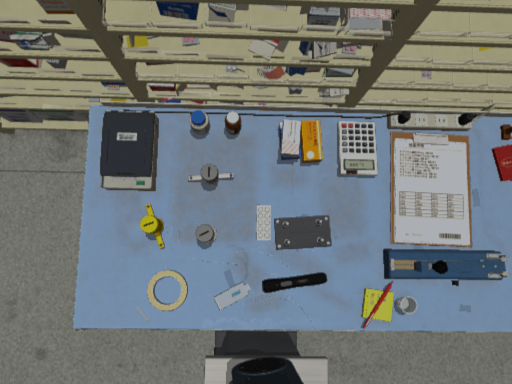

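Candidates, as top-view pixels:
- Grey cap with wings at (210,174): the crusher.
- Yellow winged one at (152,223): look-alike.
- Grey wingless one at (204,234): the plain jar.

The stand, a dark plate with posts, is at (303,232). I'll check the choice in a crop and measure.

```bash
python3 - <<'E'
from h import *
T=load('top0');S=load('scene0')
a=cv2.resize(T['im'][140:260,130:345],None,fx=3,fy=3,interpolation=cv2.INTER_CUBIC); b=cv2.resize(S['im'][190:300,160:360],None,fx=3,fy=3,interpolation=cv2.INTER_CUBIC)
cv2.imwrite('pics/c1.png',a[:, :645]);cv2.imwrite('pics/c2.png',b)
for n,uv,z in(('cap',(209.5,172),.081),('wingL',(190,178),.016),('wingR',(233,177),.016),('jar',(205,233),.081),('yel',(151,224),.081),('plate',(303,232),.008)): print(n,onplane(T,uv,z)[0].round(3))
for D,n in((T,'top'),(S,'scene')):
  C=cloud(D); 
  x,y,z=C[...,0],C[...,1],C[...,2]
  for nm,c in(('crusher',onplane(T,(209.5,172),.081)[0]),('jar',onplane(T,(205,233),.081)[0])):
    m=(np.hypot(x-c[0],y-c[1])<.04)&(z>.07)&(z<.1); 
    uv=np.argwhere(m)[:,::-1]
    print(n,nm,m.sum(),C[m].mean(0).round(4),C[m].min(0).round(3),C[m].max(0).round(3))
    m=(np.hypot(x-c[0],y-c[1])<.08)&(z>.01)&(z<.022)&(np.hypot(x-c[0],y-c[1])>.03)
    if m.sum()>10:
      p=C[m][:,:2]; print(' wings',m.sum(),p.mean(0).round(4),p.min(0).round(3),p.max(0).round(3)); e=np.linalg.eigh(np.cov(p.T)); print('  axis',e[1][:,1].round(3),np.sqrt(e[0]).round(4))
E
```

```text
cap [0.619 0.155 0.081]
wingL [0.614 0.212 0.016]
wingR [0.619 0.097 0.016]
jar [0.465 0.161 0.081]
yel [0.485 0.295 0.081]
plate [ 0.474 -0.094  0.008]
top crusher 245 [0.6194 0.1565 0.0806] [0.598 0.136 0.07 ] [0.642 0.179 0.086]
 wings 127 [0.6198 0.16  ] [0.608 0.097] [0.633 0.218]
  axis [-0.096  0.995] [0.0041 0.0468]
top jar 252 [0.4652 0.1634 0.081 ] [0.445 0.142 0.074] [0.487 0.187 0.085]
scene crusher 309 [0.6155 0.1604 0.0801] [0.597 0.136 0.07 ] [0.642 0.18  0.086]
 wings 168 [0.617 0.166] [0.605 0.096] [0.633 0.219]
  axis [-0.103  0.995] [0.0041 0.0462]
scene jar 405 [0.4614 0.1671 0.0804] [0.442 0.143 0.07 ] [0.487 0.187 0.085]
```

```bash
python3 - <<'E'
from h import *
# posts: plate mask
for n in('top0','scene0'):
  D=load(n);C=cloud(D);x,y,z=C[...,0],C[...,1],C[...,2]
  c=onplane(load('top0'),(303,232),.008)[0]
  r=np.hypot(x-c[0],y-c[1])<.11
  hsv=cv2.cvtColor(D['im'],cv2.COLOR_BGR2HSV)
  m=r&(hsv[...,1]<90)&(hsv[...,2]<110)&(z<.05)
  k,l,st,_=cv2.connectedComponentsWithStats(m.astype(np.uint8)); i=1+np.argmax(st[1:,4]); m=l==i
  pm=m&(z<.014)
  uv=np.argwhere(pm)[:,::-1]
  P=onplane(D,uv,.008)[:,:2]
  rect=cv2.minAreaRect(P.astype(np.float32)*1000); print(n,pm.sum(),rect, 'depth z',np.median(z[pm]))
  t=r&(z>.033)&(z<.05); k,l,st,ce=cv2.connectedComponentsWithStats(t.astype(np.uint8))
  for i in range(1,k):
    print('  post',st[i,4],ce[i].round(1),C[l==i].mean(0).round(4))
E
```

```text
top0 1622 ((473.95404052734375, -92.39947509765625), (84.87753295898438, 151.39413452148438), 4.5073065757751465) depth z 0.007794409986592421
  post 20 [320.  220.9] [ 0.5022 -0.134   0.0392]
  post 17 [286.6 223. ] [ 0.4953 -0.0464  0.0391]
  post 15 [321.6 239.4] [ 0.4541 -0.1377  0.0398]
  post 16 [288.  241.5] [ 0.4474 -0.05    0.0396]
scene0 1473 ((473.23345947265625, -91.57361602783203), (89.65397644042969, 160.451416015625), 4.286444187164307) depth z 0.00893339268549076
  post 23 [328.1 193.3] [ 0.5008 -0.1324  0.0387]
  post 24 [345.9 201.5] [ 0.4526 -0.136   0.0388]
  post 22 [307.8 212. ] [ 0.4934 -0.045   0.0395]
  post 26 [325.8 221.2] [ 0.4459 -0.0485  0.0388]
```

View pics/c1.png

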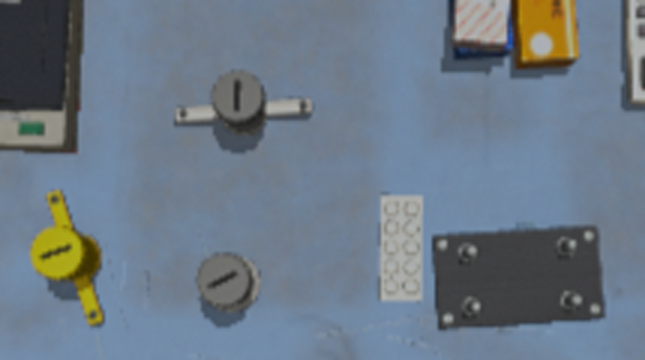

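View pics/c2.png

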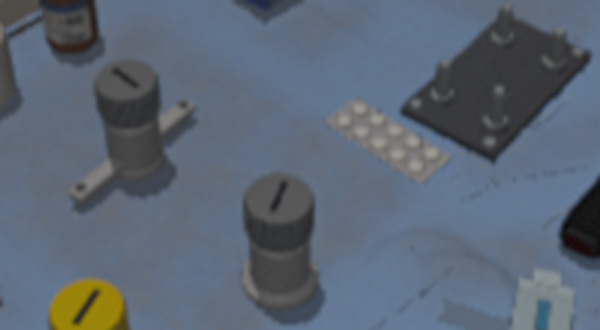

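Both crops confirm it. The crusher is the grey one with light wings, cap at about (0.618, 0.157) and wing yaw about 4–5°. The plain jar has a round foot and no wings. The stand's posts centre on (0.474, -0.092), yaw 4.4°. All heights match the given sizes (0.081, 0.016, 0.008, 0.04). Next I'll check reach and joint 6 for a grasp that leaves about 85° of clockwise turn.

```bash
cat >> h.py <<'E'
def R(a):
    a=np.radians(a);c,s=np.cos(a),np.sin(a)
    return np.array([[s,0,c],[-c,0,s],[0,-1,0]])
E
python3 - <<'E'
from h import *
print(arm.state()['eef_rot'].round(2) if hasattr(arm.state()['eef_rot'],'round') else arm.state()['eef_rot'])
for a in range(-180,181,30):
  q=[arm.inverse_kinematics(p,R(a)) for p in([.618,.157,.046],[.618,.157,.2],[.474,-.092,.055],[.474,-.092,.2])]
  print(a,[None if k is None else np.round(k,0).astype(int).tolist() for k in q])
for D in('top0','scene0'):
  C=cloud(load(D)); x,y,z=C[...,0],C[...,1],C[...,2]
  for lo,hi in((.03,.1),(.1,.2),(.2,.4)):
    m=(z>lo)&(z<hi)&(y>-.2)&(y<.25)&(x>.3)&(x<.95); 
    if m.any(): 
      i=np.argsort(x[m])[[0,len(x[m])//200]]; print(D,lo,C[m][i].round(2).tolist())
  m=(x>.52)&(x<.76)&(y>-.2)&(y<.3)&(z>.085)&(load(D)['d']>0); print(D,'tall',m.sum(),C[m].min(0).round(2) if m.any() else '',C[m].max(0).round(2) if m.any() else '')
E
```

```text
[[-0.97 -0.    0.25]
 [-0.25  0.   -0.97]
 [-0.   -1.   -0.  ]]
-180 [[8, 21, 9, 78, 0, -82], [8, 20, 26, 96, 0, -82], [-19, -2, -16, 76, 0, -109], [-19, -4, -1, 93, 0, -109]]
-150 [[8, 21, 9, 78, 0, -112], [8, 20, 26, 96, 0, -112], [-19, -2, -16, 76, 0, -139], [-19, -4, -1, 93, 0, -139]]
-120 [[8, 21, 9, 78, 0, -142], [8, 20, 26, 96, 0, -142], [-19, -2, -16, 76, 0, -169], [-19, -4, -1, 93, 0, -169]]
-90 [[8, 21, 9, 78, 0, -172], [8, 20, 26, 96, 0, -172], [-19, -2, -16, 76, 0, 161], [-19, -4, -1, 93, 0, 161]]
-60 [[8, 21, 9, 78, 0, 158], [8, 20, 26, 96, 0, 158], [-19, -2, -16, 76, 0, 131], [-19, -4, -1, 93, 0, 131]]
-30 [[8, 21, 9, 78, 0, 128], [8, 20, 26, 96, 0, 128], [-19, -2, -16, 76, 0, 101], [-19, -4, -1, 93, 0, 101]]
0 [[8, 21, 9, 78, 0, 98], [8, 20, 26, 96, 0, 98], [-19, -2, -16, 76, 0, 71], [-19, -4, -1, 93, 0, 71]]
30 [[8, 21, 9, 78, 0, 68], [8, 20, 26, 96, 0, 68], [-19, -2, -16, 76, 0, 41], [-19, -4, -1, 93, 0, 41]]
60 [[8, 21, 9, 78, 0, 38], [8, 20, 26, 96, 0, 38], [-19, -2, -16, 76, 0, 11], [-19, -4, -1, 93, 0, 11]]
90 [[8, 21, 9, 78, 0, 8], [8, 20, 26, 96, 0, 8], [-19, -2, -16, 76, 0, -19], [-19, -4, -1, 93, 0, -19]]
120 [[8, 21, 9, 78, 0, -22], [8, 20, 26, 96, 0, -22], [-19, -2, -16, 76, 0, -49], [-19, -4, -1, 93, 0, -49]]
150 [[8, 21, 9, 78, 0, -52], [8, 20, 26, 96, 0, -52], [-19, -2, -16, 76, 0, -79], [-19, -4, -1, 93, 0, -79]]
180 [[8, 21, 9, 78, 0, -82], [8, 20, 26, 96, 0, -82], [-19, -2, -16, 76, 0, -109], [-19, -4, -1, 93, 0, -109]]
top0 0.03 [[0.32, 0.0, 0.03], [0.33, -0.02, 0.03]]
top0 0.1 [[0.94, -0.2, 0.19], [0.94, -0.2, 0.19]]
top0 tall 21 [0.6  0.09 0.09] [0.76 0.18 0.09]
scene0 0.03 [[0.32, -0.0, 0.03], [0.33, -0.02, 0.03]]
scene0 0.1 [[0.94, -0.19, 0.19], [0.94, -0.19, 0.19]]
scene0 0.2 [[0.94, 0.18, 0.33], [0.94, 0.2, 0.33]]
scene0 tall 32 [0.62 0.09 0.09] [0.76 0.16 0.09]
```

```bash
python3 - <<'E'
from h import *
arm.goto([.618,.157,.2],R(90))
arm.movel([.618,.157,.125],v=.2)
s=arm.state();print(s['clock'],np.round(s['tool_pos'],4))
print(arm.movel([.618,.157,.046],v=.1,threshold=8))
arm.grab()
s=arm.state();print(s['clock'],np.round(s['tool_pos'],4),s['gripper_width'],np.round(s['force'],1))
arm.movel([.618,.157,.17],v=.15)
s=arm.state();print(s['clock'],np.round(s['tool_pos'],4),s['gripper_width'],np.round(s['force'],1))
cap('top','top1');cap('scene','scene1')
a=cv2.imread('pics/top1.png')[100:300,100:360];b=cv2.imread('pics/scene1.png')[100:300,100:360]
cv2.imwrite('pics/m1.png',cv2.resize(np.hstack([a,b]),(780,300)))
E
```

```text
3.525 [0.6178 0.1565 0.1251]
False
5.2333 [0.6228 0.1613 0.0539] 9.478962834815797e-05 [-1.   5.7 17.2]
6.2083 [0.6173 0.1568 0.1684] 0.00023088126333901599 [-0.3  0.8 -0.1]
```

View pics/m1.png

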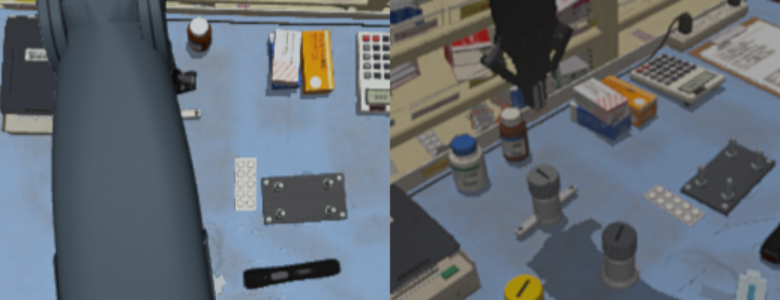

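The grasp missed: the fingers shut to 0 and were pushed up. The crusher still stands, so I'll measure where it is now.

```bash
python3 - <<'E'
from h import *
for n in('scene0','scene1'):
  D=load(n);C=cloud(D);x,y,z=C[...,0],C[...,1],C[...,2]
  for nm,c in(('crusher',(.618,.157)),('jar',(.465,.163))):
    m=(np.hypot(x-c[0],y-c[1])<.06)&(z>.075)&(z<.1); print(n,nm,m.sum(),C[m].mean(0).round(4))
    m=(np.hypot(x-c[0],y-c[1])<.1)&(z>.011)&(z<.022)&(np.hypot(x-c[0],y-c[1])>.03)
    if m.sum()>10:
      p=C[m][:,:2]; e=np.linalg.eigh(np.cov(p.T)); print(' wings',m.sum(),p.mean(0).round(4),e[1][:,1].round(3))
D=load('scene1')
cv2.imwrite('pics/c3.png',cv2.resize(D['im'][100:270,130:290],None,fx=3.5,fy=3.5,interpolation=cv2.INTER_CUBIC))
cap('wrist','w1')
E
```

```text
scene0 crusher 269 [0.617  0.1593 0.0812]
 wings 162 [0.6174 0.1642] [-0.101  0.995]
scene0 jar 363 [0.4624 0.1662 0.0813]
scene1 crusher 270 [0.6169 0.1593 0.0812]
 wings 159 [0.6171 0.1658] [-0.104  0.995]
scene1 jar 357 [0.4626 0.1662 0.0814]
```

View pics/c3.png

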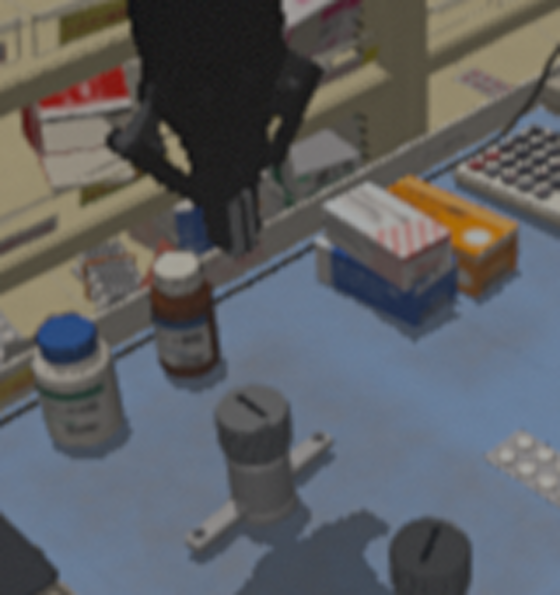

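View pics/w1.png

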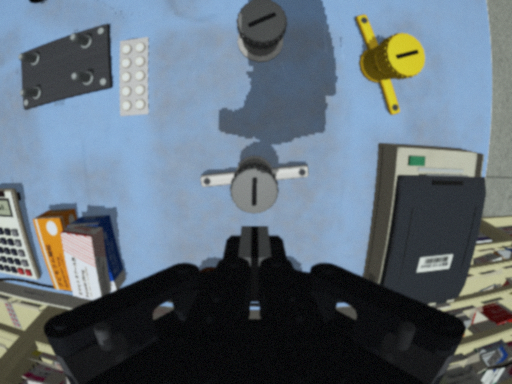

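```bash
python3 - <<'E'
from h import *
s=arm.state();p=np.array(s['tool_pos']);print(p,np.round(s['qpos'],2),np.round(s['force'],1),np.round(np.array(s['eef_rot']),3).tolist())
D=load('scene1');Ti=np.linalg.inv(D['T'])
for q in(p,p-[0,0,.04],np.array([.618,.157,.081])):
  c=Ti@np.r_[q,1]; print('scene',c[0]/c[2]*D['f']+D['cx'],c[1]/c[2]*D['f']+D['cy'])
D=load('w1');Ti=np.linalg.inv(D['T'])
for q in(p,np.array([.618,.157,.081]),np.array([.618,.157,.016])):
  c=(Ti@np.r_[q,1])[:3];th=np.arctan2(np.hypot(*c[:2]),c[2]);u=c[:2]/np.hypot(*c[:2])*th*D['f'];print('wrist',u+[D['cx'],D['cy']])
C=cloud(load('scene1'));m=(C[...,0]>.5)&(C[...,0]<.72)&(C[...,1]>.05)&(C[...,1]<.27)&(C[...,2]>.1)&(C[...,2]<.3)
v,u=np.nonzero(m);P=C[m];i=np.argsort(P[:,2])[:300:30];print(np.c_[u[i],v[i],P[i].round(3)])
E
```

```text
[0.61705946 0.15684175 0.16811159] [ 8.23 19.83 21.64 92.   -0.    8.23] [ 0.1 -0.1  0.8] [[1.0, -0.003, 0.0], [-0.0, -0.001, 1.0], [-0.003, -1.0, -0.001]]
scene 198.54690252218506 183.25838940844412
scene 200.46247175530758 199.08785091150074
scene 202.21915395133948 216.33299888234217
wrist [252.65286687 221.65464204]
wrist [253.31181985 188.3417595 ]
wrist [253.48222499 173.88541888]
[[1.95e+02 1.72e+02 6.14e-01 1.64e-01 2.00e-01]
 [1.99e+02 1.70e+02 6.04e-01 1.62e-01 2.08e-01]
 [1.99e+02 1.67e+02 6.06e-01 1.59e-01 2.13e-01]
 [1.99e+02 1.65e+02 6.06e-01 1.59e-01 2.17e-01]
 [1.99e+02 1.63e+02 6.06e-01 1.58e-01 2.22e-01]
 [1.92e+02 1.63e+02 6.10e-01 1.71e-01 2.26e-01]
 [1.96e+02 1.60e+02 6.08e-01 1.63e-01 2.30e-01]
 [1.94e+02 1.58e+02 6.10e-01 1.65e-01 2.34e-01]
 [2.02e+02 1.53e+02 6.06e-01 1.49e-01 2.39e-01]
 [2.09e+02 1.47e+02 6.05e-01 1.32e-01 2.45e-01]]
```

```bash
python3 - <<'E'
from h import *
D=load('w1')
def wp(u,v,d):
  dx,dy=u-D['cx'],v-D['cy'];r=np.hypot(dx,dy);th=r/D['f'];k=np.tan(th)/r if r>0 else 0
  return (D['T']@np.r_[dx*k*d,dy*k*d,d,1])[:3]
for u in (244,250,254,259,266):
  for v in(226,229,235,245,255): print(u,v,D['d'][v,u].round(3),wp(u,v,D['d'][v,u]).round(4))
print('cap',wp(254,188,D['d'][188,254]))
Ti=np.linalg.inv(D['T'])
for dz in(0,.01,.02,.03,.04):
  c=(Ti@np.r_[.617,.1568,.1681+dz,1])[:3];th=np.arctan2(np.hypot(*c[:2]),c[2]);print(dz,c[:2]/np.hypot(*c[:2])*th*D['f']+[D['cx'],D['cy']])
cv2.imwrite('pics/c4.png',cv2.resize(D['im'][160:290,190:320],None,fx=4,fy=4,interpolation=cv2.INTER_CUBIC))
E
```

```text
244 226 0.149 [0.6065 0.1527 0.202 ]
244 229 0.145 [0.6065 0.1528 0.2062]
244 235 0.138 [0.6064 0.153  0.2138]
244 245 0.127 [0.6062 0.1534 0.2251]
244 255 0.117 [0.6061 0.1537 0.2348]
250 226 0.148 [0.6063 0.1557 0.2027]
250 229 0.143 [0.6059 0.1558 0.2076]
250 235 0.137 [0.6061 0.1559 0.2144]
250 245 0.127 [0.6065 0.156  0.2244]
250 255 0.118 [0.6064 0.1561 0.2343]
254 226 0.147 [0.6059 0.1577 0.2035]
254 229 0.144 [0.606  0.1577 0.2073]
254 235 0.137 [0.6062 0.1577 0.2142]
254 245 0.127 [0.6064 0.1577 0.2246]
254 255 0.119 [0.6067 0.1577 0.2335]
259 226 0.149 [0.6064 0.1602 0.2024]
259 229 0.144 [0.6061 0.1601 0.207 ]
259 235 0.138 [0.6065 0.16   0.2135]
259 245 0.128 [0.6069 0.1599 0.2237]
259 255 0.117 [0.606  0.1597 0.2349]
266 226 0.15 [0.6067 0.1638 0.2015]
266 229 0.143 [0.6058 0.1635 0.2077]
266 235 0.137 [0.6064 0.1633 0.2139]
266 245 0.127 [0.6065 0.1629 0.2244]
266 255 0.118 [0.6066 0.1626 0.2338]
cap [0.61731028 0.15762309 0.08245244]
0 [252.58574584 221.55882927]
0.01 [252.49874582 227.55195989]
0.02 [252.40246176 234.21157743]
0.03 [252.29544221 241.64745802]
0.04 [252.17595139 249.99256773]
```

View pics/c4.png

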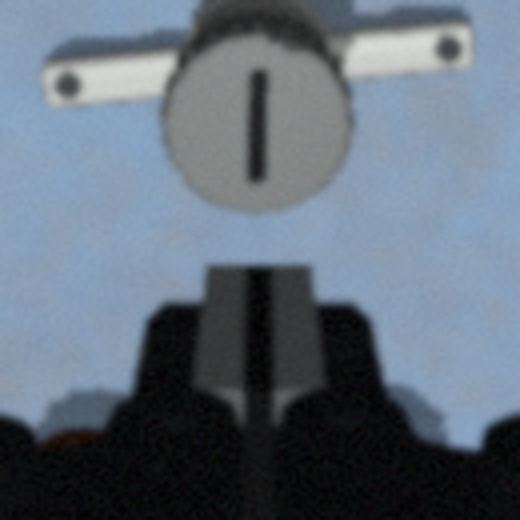

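The wrist view (tip edge at about (254,226)) and the scene depth both put the shut fingertips at about z 0.199, while the reported TCP is 0.168. The contact on the cap top (0.081, against a reported 0.054) agrees. So the real tips sit about 30 mm above the reported TCP, with no sideways offset. The crusher has not moved. I'll regrasp with that correction.

```bash
python3 - <<'E'
from h import *
arm.gripper_open()
print(arm.movel([.6175,.1573,.016],v=.12,threshold=8))
s=arm.state();print(s['clock'],np.round(s['tool_pos'],4))
arm.grab()
s=arm.state();print(s['clock'],np.round(s['tool_pos'],4),s['gripper_width'],np.round(s['force'],1))
if s['gripper_width']>.035:
  arm.movel([.6175,.1573,.12],v=.15)
  s=arm.state();print(s['clock'],np.round(s['tool_pos'],4),s['gripper_width'],np.round(s['force'],1))
cap('scene','scene2');cap('wrist','w2')
cv2.imwrite('pics/m2.png',cv2.resize(np.hstack([load('w2')['im'][100:300,130:390],load('scene2')['im'][100:300,100:360]]),(780,300)))
E
```

```text
False
8.575 [0.6185 0.1574 0.0173]
9.05 [0.618  0.157  0.0168] 0.0425699760638192 [-0.1 -1.7  2.9]
9.8917 [0.6165 0.1573 0.1182] 0.04258448527976435 [-0.2  0.1 -3.2]
```

View pics/m2.png

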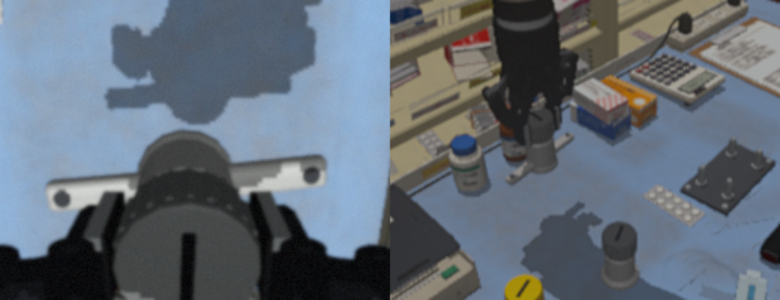

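It is held upright by the cap (width 42.6 mm, force -3.2 N). Wings are level in the wrist view. Carrying it to the stand.

```bash
python3 - <<'E'
from h import *
arm.movel([.474,-.092,.12],ori=R(89.5),v=.2)
cap('wrist','w3');cap('scene','scene3')
arm.movel([.474,-.092,.065],v=.12)
cap('wrist','w4');cap('scene','scene4')
s=arm.state();print(s['clock'],np.round(s['tool_pos'],4),s['gripper_width'],np.round(s['force'],1))
cv2.imwrite('pics/m3.png',cv2.resize(np.hstack([load('w4')['im'][60:300,100:412],load('scene4')['im'][110:290,230:464].repeat(1,0)[:,:] if 0 else cv2.resize(load('scene4')['im'][130:250,250:406],(312,240))]),(780,300)))
E
```

```text
12.3917 [ 0.475  -0.0923  0.0663] 0.04274134643138528 [-0.5  0.7 -2.3]
```

View pics/m3.png

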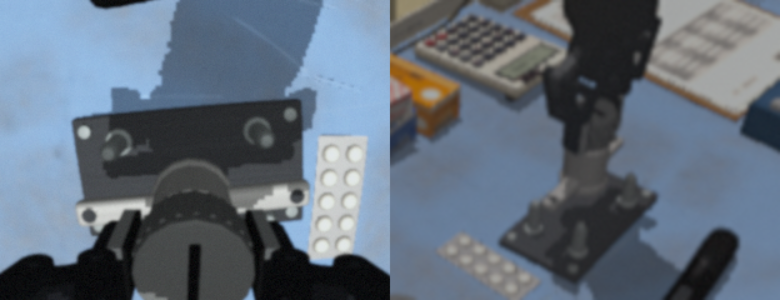

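The wings run parallel to the plate and lie over the lane. I'll lower it under force watch.

```bash
python3 - <<'E'
from h import *
print(arm.movel([.474,-.092,.024],v=.06,threshold=6))
s=arm.state();print(s['clock'],np.round(s['tool_pos'],4),s['gripper_width'],np.round(s['force'],1))
cap('wrist','w5');cap('scene','scene5')
cv2.imwrite('pics/m4.png',cv2.resize(np.hstack([load('w5')['im'][60:300,100:412],cv2.resize(load('scene5')['im'][130:250,250:406],(312,240))]),(780,300)))
E
```

```text
True
13.0333 [ 0.4727 -0.0918  0.0247] 0.04236508327203249 [-0.6  0.   5.5]
```

View pics/m4.png

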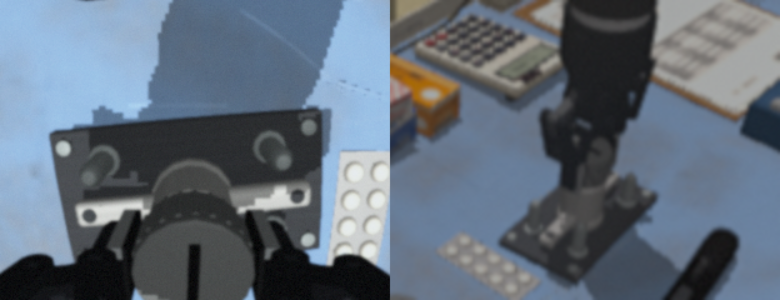

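Contact came at tool z 0.0247, where 0.0248 was expected. The crusher is on the plate with a wing between each pair of posts. Now a short hold, then the clockwise turn in steps.

```bash
python3 - <<'E'
from h import *
arm.pause(0.5)
p=[.474,-.092,.0255]
for a in (70,50,30,18,5):
  arm.goto(p,R(a)); s=arm.state();print(a,round(s['clock'],2),np.round(s['tool_pos'],4),round(s['gripper_width'],4),np.round(s['force'],1),np.round(s['wrist_torque'],2),round(s['qpos'][5],1))
cap('wrist','w6');cap('scene','scene6')
cv2.imwrite('pics/m5.png',cv2.resize(np.hstack([load('w6')['im'][60:300,100:412],cv2.resize(load('scene6')['im'][130:250,250:406],(312,240))]),(780,300)))
E
```

```text
70 14.05 [ 0.4735 -0.0917  0.0249] 0.0426 [-0.5  0.3 -1. ] [ 0.12  0.15 -0.03] 0.9
50 14.47 [ 0.4738 -0.0922  0.025 ] 0.0427 [ 0.3  0.2 -3.1] [-0.06 -0.02  0.04] 20.8
30 14.9 [ 0.4741 -0.0919  0.0252] 0.0424 [ 1.3  1.8 -3.7] [ 0.1  -0.24  0.59] 40.8
18 15.22 [ 0.4742 -0.0911  0.0253] 0.0425 [ 1.5  3.4 -4. ] [ 0.57 -0.35  1.24] 52.7
5 15.55 [ 0.4751 -0.0953  0.0257] 0.0425 [ 2.  -5.3 -6.9] [-1.16 -0.67  1.07] 65.8
```

View pics/m5.png

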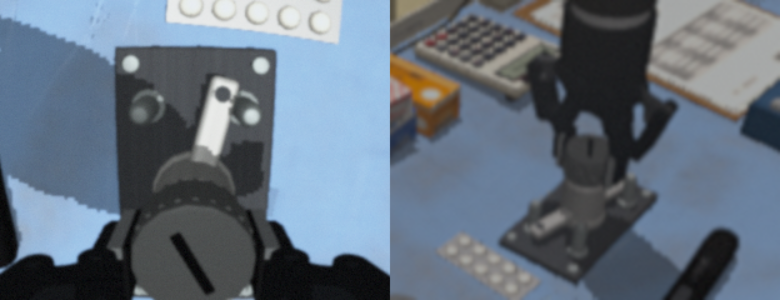

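Torque rose to 1.24 N m and then slipped, so the cap is on its stop. The wing bears on a post. I'll release, retract and check.

```bash
python3 - <<'E'
from h import *
arm.movel([.474,-.092,.0245],v=.03,threshold=5)
arm.gripper_open(); arm.pause(.2)
p=arm.state()['tool_pos']; arm.movel([p[0],p[1],.16],v=.12)
cap('wrist','w7')
arm.movel([.36,-.25,.2],v=.25)
cap('scene','scene7');cap('top','top7')
s=arm.state();print(s['clock'],np.round(s['force'],1),s['gripper_width'])
for n in('scene7','top7'):
  D=load(n);C=cloud(D);x,y,z=C[...,0],C[...,1],C[...,2];c=(.474,-.092);r=np.hypot(x-c[0],y-c[1])
  m=(r<.05)&(z>.083)&(z<.1);print(n,'cap',m.sum(),C[m].mean(0).round(4),np.median(z[m]))
  m=(np.hypot(x-.463,y-.163)<.05)&(z>.075)&(z<.1);print('jar',m.sum(),C[m].mean(0).round(4) if m.any() else '')
  br=D['im'].min(2)>130
  m=(r<.08)&(z>.012)&(z<.035)&br;print('wing',m.sum())
  if m.sum()>10:
    p=C[m][:,:2]; e=np.linalg.eigh(np.cov(p.T));a=e[1][:,1];print(p.mean(0).round(4),'yaw',np.degrees(np.arctan(-a[0]/a[1])))
cv2.imwrite('pics/m6.png',cv2.resize(np.hstack([cv2.resize(load('top7')['im'][180:280,240:370],(312,240)),cv2.resize(load('scene7')['im'][130:250,250:406],(312,240))]),(780,300)))
cv2.imwrite('pics/w7c.png',cv2.resize(load('w7')['im'][60:320,100:412],(720,600)))
E
```

```text
18.975 [-0.4  0.8  0.4] 0.08544428092124864
scene7 cap 227 [ 0.4729 -0.0901  0.089 ] 0.08934958852847419
jar 361 [0.4625 0.166  0.0813]
wing 0
top7 cap 245 [ 0.4748 -0.0929  0.0888] 0.08893684354187692
jar 248 [0.4653 0.1635 0.0809]
wing 86
[ 0.477  -0.0876] yaw -7.390137139682196
```

View pics/m6.png

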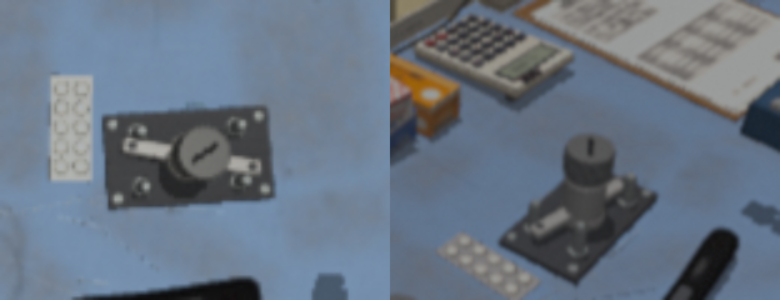

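View pics/w7c.png

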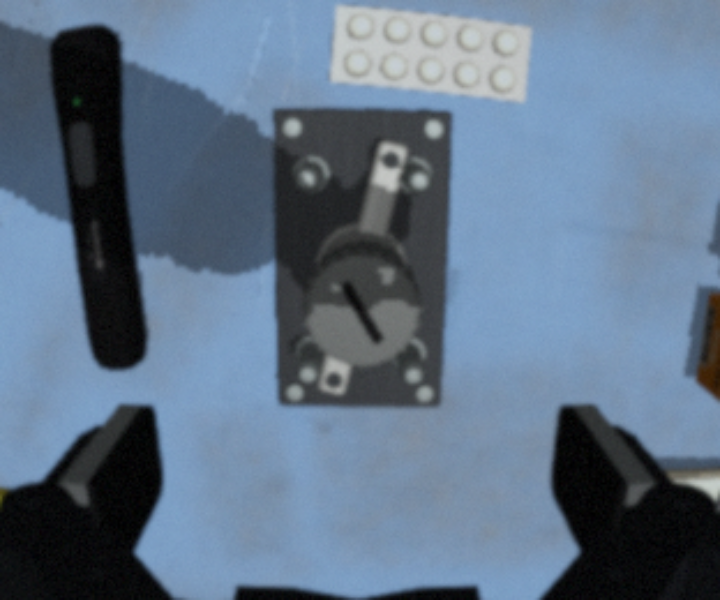

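Everything agrees:
- **Position:** the crusher's cap top is at z 0.089 and its centre is within about 2 mm of the stand's.
- **Wings:** yaw is about 12° off the lane (limit 28°).
- **Cap:** the slot-to-wing angle went from about 82° to about 45°. That is about 37° of clockwise turn on top of the starting offset, or about 0.78 rad if the open slot is square to the wings.
- **Jar:** unmoved.

```bash
python3 - <<'E'
from h import *
arm.close_job(); print(arm.state()['clock'])
E
```

```text
the job is handed in; nothing more can be done
the job is handed in; nothing more can be done
```

I stood the grey winged crusher on the plate of the four-post stand with its cap open. I then turned the cap clockwise to its stop, let go, backed away and handed the job in at about 19 s of the 42 s. No verdict was reported.

**Missed first grasp:** the first grasp closed on top of the cap. The real fingertips sit about 30 mm higher than the reported TCP. I measured this in the wrist and scene views and corrected for it. The crusher had not moved, and the second grasp held it (42.6 mm wide).

**Last checks:**
- **Position:** the cap top is at z ≈ 0.089 m, so the underside is about 8 mm up. The centre is within about 2 mm of the stand's, and the crusher looks upright.
- **Wings:** one lies between each pair of posts, about 12° off the lane (limit about 28°).
- **Cap:** the wrist torque rose to about 1.2 N m and then slipped, as expected at the stop. The cap's slot moved about 37° clockwise relative to the wings. I put the joint at about 0.78 rad of 0.80, assuming the slot is square to the wings when fully open. The measured turn alone gives 0.645 rad, against the 0.62 needed.
- **Plain jar:** it has not moved.

The two cameras disagreed by up to 3 mm on cap centres, well inside the tolerances. No check failed after the second grasp.

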